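# Load and close the enamelling kiln

## Robot

A 6-joint arm with a two-finger parallel gripper is mounted at the origin on the work surface. World frame = base frame: x ahead of the robot, y to its left, z up, the work surface at z = 0. Lengths are in m, angles in rad, forces in N, time in s.
With the tool pointing down it reaches from about 0.375 to 0.975 m from the base axis. Payload 3.8 kg.
Tool frame: the origin (TCP) lies midway between the tips of the shut fingers; the grasp point (between the pads) lies 19 mm behind it; z points along the fingers, y is the direction in which the jaws open and shut (so a half turn about z gives the same grasp; the last joint's range is limited). The gripper opens to 85 mm and grips with 20 to 120 N. Pads are 22 mm wide; open, the fingers measure 114 mm over their backs; the gripper's body (76 mm by 85 mm) begins 54 mm behind the grasp point. The pads swing forward as they close: fully open they stand 13 mm farther back than shut.
Start: joints at [1.183, 0.264, 1.604, -0, 1.274, -0.037], TCP at [0.232, 0.634, 0.231] pointing down, gripper open.
Joint ranges: [-2.63, 2.63], [-0.94, 2.18], [0.31, 2.57], [-1.31, 4.45], [0, 2.66], [-2.55, 2.55]. Speed limits (rad/s): [2.57, 2.57, 3.14, 3.14, 3.14, 3.14].

## Interface

Orientations are given as a rotation vector (axis times angle).
In Python, from workcell import bot gives the robot as it stands.
- The arm moves only by the tool drive_tool, never from a script. Its argument "steps" is a list of rows, each a list of 2 entries, a list of its own where there are three numbers: the shift along the tool's x, y, z in mm, then the turn about the tool's z in degrees. In form: [[[dx, dy, dz], twist], ...]. A call has 1 to 8 rows; each row shifts and turns the commanded pose from where the row before left it, along the tool's axes as they then stand; what a row does not reach is not made up. A row lasts 1/12 s, in which the tool goes at most 41.7 mm and 7.16 degrees, less where a joint would pass 70% of its speed; a pose out of reach is approached as far as the arm can. A call is refused whole if a number of a shift passes 41.7 or a number of a turn 7.16, either way. A call with a gripper value outside its range is refused whole. "jaw" is the opening, from 0 (shut) to 1 (fully open), set as the call begins (left out, the last holds). The fingers move at their own pace and stop on an object; "force" is the grip in N (left out, the last holds). Time passes only in rows, so rows that do not move let the fingers close. It gives the time, the measured TCP pose, the force and the opening at its end, in the units of the state.
- bot.read_state(): the state, without advancing time (a new reading comes with each control period).
- bot.read_camera(name): name is "scene" or "top"; returns the picture (420x560x3 uint8, red, green, blue); there is no depth.
- bot.camera_info(name): a dict with "fx", "fy", "cx", "cy" (pixels), "D" ([k1, k2, p1, p2, k3] as OpenCV has them; the pictures are not rectified), "position" and "attitude" of the camera in the world. Camera axes: x right, y down, z forward; pixel columns grow to the right and rows downward; lengths in m; the calibration is good to about 2 mm. A picture is of the moment at which its call begins. camera_info takes no time and is no camera call.
- bot.finish_job(): hands the job in, once; it reports no verdict.
The state is a dict: "time": time; "q": joint angles; "joint_vel": joint speeds; "joint_torque": joint torques, N m; "tool_pos": TCP position; "tcp_rot": TCP orientation; "wrist_force": force on the tool from outside, world axes, zero at the start; "torque": the same for the moment, N m; "width": opening from 0.0 (shut) to 1.0 (fully open).
Only numpy, scipy, OpenCV 4.12 (cv2) and the standard library are available. Lean on these libraries where they do the work, as an engineer would, in place of code of your own. Each camera call takes 0.05 s, during which the arm holds its last target.

## Task

Lift the honeycomb tile with the enamelled pendant lying on it into the open kiln and set it down flat on the chamber floor, keeping the pendant on the tile all the way. Then shut the kiln's lid (once pushed well past upright it falls closed by itself), and only after that swing the red-knobbed clamp bar fully down onto the lid. Leave the tub, tumbler, jar and scraper where they are.

Things in the scene. Friction and masses are not known exactly. Their poses are not given: they have to be found in the camera images.
- tile: Cream perforated ceramic tile, 90 (own x) x 60 (own y) x 18 mm thick, about 0.1 kg, lying flat on the pale soldering board, whose top is 12 mm above the bench. Origin: centre of its underside, z up.
- pendant: Round copper pendant with blue enamel, 32 mm across, 7 mm high, about 25 g, lying loose on top of the tile near its middle. Origin: centre of its underside (18 mm above the tile's underside).
- kiln: Fixed bench kiln, a grey-green square box 184 x 184 mm outside, yawed on the bench; rim 110 mm above the bench. Open-topped chamber 140 x 140 mm, 50 mm deep, walls 22 mm thick. Origin: centre of its underside; own x points from the clamp side (front) to the back, own y towards the lid hinge, z up. Two steel clamp cheeks rise from the front face at own x = -92 to -118 mm, up to 154 mm high.
- kiln_floor (a point): Centre of the chamber's floor, 60 mm above the bench; axes as the kiln's.
- kiln_lid (a joint): Lid angle in rad: 0 shut, 1.57 upright, 2.0 wide open against its stop (leaning outwards over the +y side of the kiln, where it starts). Damped hinge, no spring: below about 1.35 it falls shut by its own weight, above about 1.55 it falls back open. The lid weighs 0.35 kg.
- lid_hinge (a point): Point on the lid's hinge line, at kiln (0, +92, 110) mm. The lid is a slab 180 mm along the hinge (kiln x), 184 mm from hinge to free edge, 22 mm thick; shut it covers heights 110 to 132 mm, and upright it stands from the hinge line to 22 mm on the kiln's +y side of it.
- lid_edge (a point): Middle of the lid's free edge, 184 mm from the hinge; a steel wire handle 70 mm long stands out 18 mm beyond it, in the lid's plane.
- clamp (a joint): Clamp bar angle in rad: 0 fully down, lying along kiln +x on the shut lid; 1.57 upright; 1.9 the open stop, leaning away from the kiln (towards kiln -x). It starts between 1.5 and 1.9. Stiff: it stays where it is left, and some 2 N at 70 mm from the pivot move it.
- clamp_pivot (a point): Clamp pivot, at kiln (-108, 0, 146) mm; the pivot axis runs along kiln y. The bar is 90 mm long, 16 mm wide (kiln y), 10 mm thick, centred on the line from pivot to knob; a 14 mm rubber foot under it at 55 mm from the pivot reaches the lid.
- clamp_knob (a point): Centre of the red ball, 22 mm across, at the clamp bar's end, 98 mm from the pivot.
- tub: Bystander: whitish open plastic tub 110 mm across, 60 mm high. Origin: centre of underside.
- tumbler: Bystander: steel tumbler with black foot, 66 mm across, 90 mm high. Origin: centre of underside.
- jar: Bystander: amber jar with white cap, 52 mm across, 60 mm high. Origin: centre of underside.
- scraper: Bystander: wire-loop scraper with wooden handle, 178 mm long, 10 mm high, lying flat, handle 12 mm wide and loop 57 mm wide. Origin: on its underside, 75 mm from the loop's centre.
There are look-alikes about, which are no part of the job. Leave any purple or turquoise look-alike of the tile alone.

How it is judged:
By the outcome, as a careful person would: the job done as asked, in the order asked, and still so for the second after the job is handed in, with the robot touching nothing.
It also fails if it takes over 61 s, if anything falls off the work surface, if the arm or the gripper's body presses on something with over 40 N, if the wrist force passes 120 N, or if a joint passes its speed limit or range.

## Working session

There is one attempt and no reset: what is moved stays moved. The work goes in short steps, Python scripts to look and compute and a tool call to move; the robot and the scene stay as the last step left them, time stands still between calls to the robot, and variables do not carry over. Pictures are saved under pics/ and viewed, and the job is handed in when it is done.

Besides the shell and the picture viewer there is one more tool, called after ">>>" as a command line: name --argument value ..., lists and objects as JSON in quotes. drive_tool: Moves the arm, as the interface text tells. Its arguments: {"type":"object","properties":{"steps":{"type":"array","items":{"type":"array"}},"jaw":{"type":"number"},"force":{"type":"number"}},"required":["steps"]}

```bash
ls; mkdir -p pics; python3 - <<'E'
from workcell import bot
import cv2
for n in("scene","top"):
    im=bot.read_camera(n); cv2.imwrite(f"pics/{n}0.png",im[:,:,::-1]); print(bot.camera_info(n))
print(bot.read_state())
E
```

```text
pics
{'fx': 435.4511542950438, 'fy': 435.4511542950438, 'cx': 278.82958991329485, 'cy': 210.49631809880037, 'D': array([0.04246898, 0.        , 0.        , 0.        , 0.        ]), 'position': array([ 1.26722374, -0.00536336,  1.05087788]), 'attitude': array([-1.83397288, -1.86313891,  0.64969202])}
{'fx': 383.9861023632466, 'fy': 383.9861023632466, 'cx': 278.1669536597839, 'cy': 209.28200938765286, 'D': array([-0.04662692,  0.        ,  0.        ,  0.        ,  0.        ]), 'position': array([ 0.39472536, -0.02115507,  0.94152843]), 'attitude': array([-2.09715687,  2.15791959, -0.19906598])}
{'time': 0.1, 'q': array([ 1.18312136e+00,  2.64683484e-01,  1.60525774e+00, -1.53885251e-05,
        1.27368018e+00, -3.69045863e-02]), 'joint_vel': array([ 2.05208023e-04, -1.98582452e-03, -5.03961228e-03, -8.59148736e-05,
       -8.73260769e-04,  1.19879467e-03]), 'joint_torque': array([ 1.17581338e-03, -5.16711581e+01, -3.68588483e+01,  8.96459483e-05,
        6.30605151e-03, -2.07831226e-05]), 'tool_pos': array([0.23170317, 0.63328063, 0.23007172]), 'tcp_rot': array([-0.5480891 , -3.09299171,  0.00311968]), 'wrist_force': array([ 0.17528193, -1.0590855 , -0.29993176]), 'torque': array([-0.01241328, -0.02311958,  0.03783114]), 'width': 0.9997090003805765}
```

View pics/scene0.png

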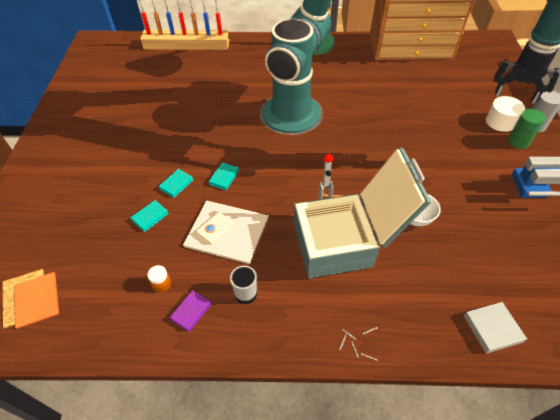

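View pics/top0.png

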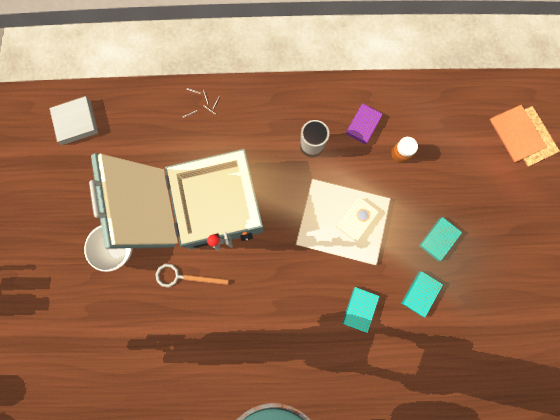

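```bash
cat > h.py <<'E'
import numpy as np, cv2
from scipy.spatial.transform import Rotation as R
from workcell import bot
I={n:bot.camera_info(n) for n in("scene","top")}
def K(n): i=I[n]; return np.array([[i['fx'],0,i['cx']],[0,i['fy'],i['cy']],[0,0,1.]])
def ray(n,px):
    u=cv2.undistortPoints(np.array(px,float).reshape(-1,1,2),K(n),I[n]['D'])[:,0]
    d=np.c_[u,np.ones(len(u))]@R.from_rotvec(I[n]['attitude']).as_matrix().T
    return np.array(I[n]['position']),d
def plane(n,px,z):
    o,d=ray(n,px); return o+d*((z-o[2])/d[:,2])[:,None]
def proj(n,P):
    Rm=R.from_rotvec(I[n]['attitude']).as_matrix().T
    return cv2.projectPoints(np.array(P,float).reshape(-1,1,3),cv2.Rodrigues(Rm)[0],-Rm@I[n]['position'],K(n),I[n]['D'])[0][:,0]
def tri(p1,p2):
    o1,d1=ray("scene",[p1]);o2,d2=ray("top",[p2]);A=[];b=[]
    for o,d in((o1,d1[0]),(o2,d2[0])):
        d=d/np.linalg.norm(d);M=np.eye(3)-np.outer(d,d);A.append(M);b.append(M@o)
    return np.linalg.lstsq(np.vstack(A),np.hstack(b),rcond=None)[0]
def snap(name,tag,crop=None,s=1):
    im=bot.read_camera(name)[:,:,::-1].copy(); save(im,tag,crop,s); return im
def save(im,tag,crop=None,s=1):
    if crop: x0,y0,x1,y1=crop; im=im[y0:y1,x0:x1]
    cv2.imwrite(f"pics/{tag}.png",cv2.resize(im,None,fx=s,fy=s,interpolation=cv2.INTER_CUBIC))
E
python3 - <<'E'
from h import *
t=cv2.imread("pics/top0.png");s=cv2.imread("pics/scene0.png")
save(t,"t_tile",(290,170,400,270),6);save(t,"t_kiln",(80,140,270,290),4);save(s,"s_kiln",(280,140,440,280),4);save(s,"s_tile",(170,190,280,270),6)
E
```

```text
(no output)
```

View pics/t_tile.png

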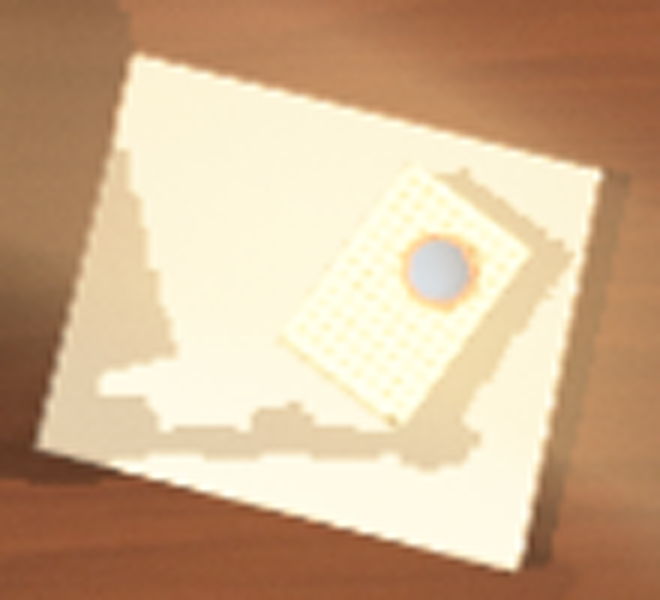

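View pics/t_kiln.png

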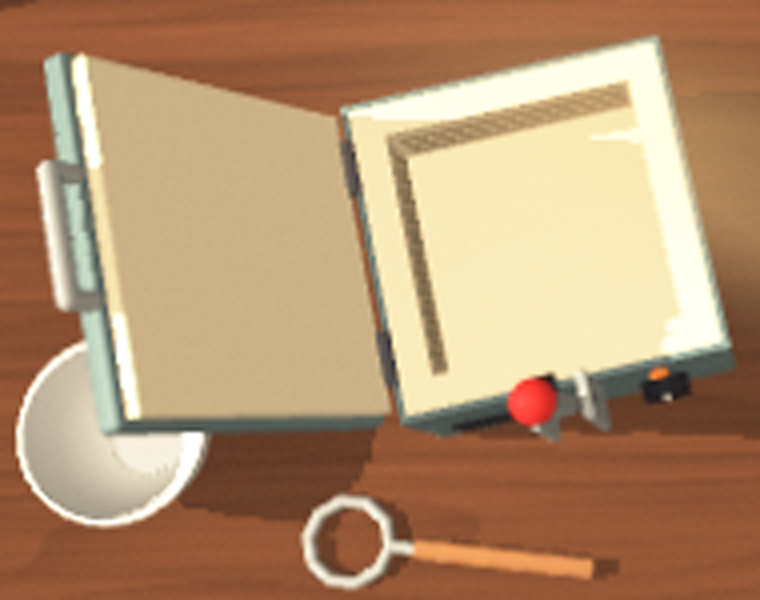

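View pics/s_kiln.png

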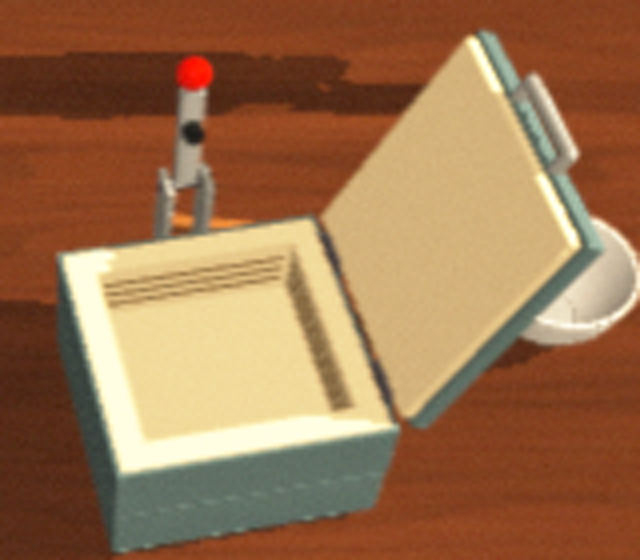

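View pics/s_tile.png

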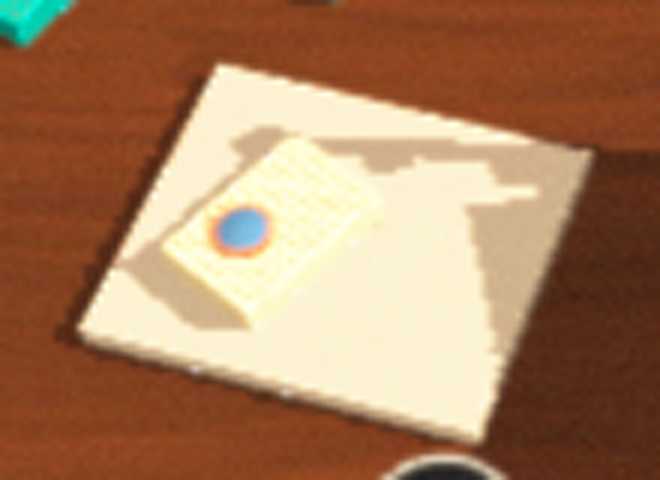

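```bash
python3 - <<'E'
from h import *
f=lambda L,x,y,s:[((u+.5)/s-.5+x,(v+.5)/s-.5+y) for u,v in L]
np.set_printoptions(precision=4,suppress=True)
def rect(P):
    c=P.mean(0)[:2];e=[(P[(i+1)%4]-P[i])[:2] for i in range(4)]
    print(c,[ (round(float(np.hypot(*v)),4),round(float(np.degrees(np.arctan2(v[1],v[0]))),1)) for v in e])
rect(plane("top",f([(412,168),(530,250),(400,420),(283,338)],290,170,6),.030))
rect(plane("scene",f([(298,134),(382,192),(252,312),(166,242)],170,190,6),.030))
print("pend",plane("top",f([(440,270)],290,170,6),.035),plane("scene",f([(242,231)],170,190,6),.035))
print("kiln")
rect(plane("top",f([(658,38),(732,348),(402,420),(342,108)],80,140,4),.110))
rect(plane("scene",f([(315,217),(398,430),(118,472),(58,255)],280,140,4),.110))
k=tri(f([(195,73)],280,140,4)[0],f([(533,401)],80,140,4)[0]);print("knob",k)
for a,b in(((485,35),(55,55)),((600,245),(112,432))):print("lid corner outer",tri(f([a],280,140,4)[0],f([b],80,140,4)[0]))
E
```

```text
[ 0.5349 -0.2175] [(0.0575, -127.6), (0.0881, 139.6), (0.0564, 52.6), (0.0883, -39.7)]
[ 0.5363 -0.2163] [(0.0566, 51.8), (0.0893, -38.1), (0.0605, -130.9), (0.0866, 139.4)]
pend [[ 0.5431 -0.2304  0.035 ]] [[ 0.5473 -0.2303  0.035 ]]
kiln
[0.5822 0.1171] [(0.1826, -167.9), (0.1833, 100.8), (0.181, 11.9), (0.1826, -78.7)]
[0.5841 0.1182] [(0.1803, 11.6), (0.182, -79.3), (0.1785, -167.9), (0.1835, 101.3)]
knob [0.4701 0.0954 0.2434]
lid corner outer [0.5878 0.2401 0.3965]
lid corner outer [0.4772 0.3807 0.0729]
```

>>> drive_tool --steps '[[[0,0,-25],6.3],[[0,0,-40],6.3],[[0,0,-40],6.3],[[0,0,-35],0],[[-20,-12,0],0],[[-32,-20,0],0],[[-32,-20,0],0],[[-32,-20,0],0]]' --jaw 1

```text
time: 0.77
tool_pos: [0.2768, 0.5036, 0.3707]
tcp_rot: [1.047, 2.962, -0.001]
wrist_force: [0.2, -0.4, 0.6]
width: 1.003
```

>>> drive_tool --steps '[[[-32,-20,0],0],[[-32,-20,0],0],[[-32,-20,0],0],[[-32,-20,0],0],[[-32,-20,0],0],[[-32,-20,0],0],[[-32,-20,0],0],[[-32,-20,0],0]]'

```text
time: 1.43
tool_pos: [0.3749, 0.2176, 0.3709]
tcp_rot: [-1.048, -2.962, 0.0]
wrist_force: [-0.0, -0.0, -0.8]
width: 1.003
```

>>> drive_tool --steps '[[[-32,-20,0],0],[[-32,-20,0],0],[[-32,-20,0],0],[[-32,-20,0],0],[[-32,-20,0],0],[[-32,-20,0],0],[[-32,-20,0],0],[[-20,-12,0],0]]'

```text
time: 2.1
tool_pos: [0.4692, -0.0555, 0.3707]
tcp_rot: [-1.052, -2.96, 0.002]
wrist_force: [0.6, 0.1, -0.9]
width: 1.002
```

```bash
cat >> h.py <<'E'
def to(x,y,z,yawy=None,st=None):
    s=bot.read_state();M=R.from_rotvec(s['tcp_rot']).as_matrix()
    d=M.T@(np.array([x,y,z])-s['tool_pos'])*1000
    yy=np.degrees(np.arctan2(M[1,1],M[0,1]))
    print("tool d",d.round(1),"yaw of y",yy.round(2),"twist",None if yawy is None else round((yy-yawy+90)%180-90,2),"t",s['time'],"pos",s['tool_pos'].round(4),"q",s['q'].round(2))
E
python3 -c "
from h import *
to(.538,-.219,.12,51)"
```

```text
tool d [-156.5  -83.2  250.9] yaw of y 50.87 twist -0.13 t 2.1 pos [ 0.4692 -0.0555  0.3707] q [-0.17 -0.18  1.82 -0.    1.51 -1.06]
```

>>> drive_tool --steps '[[[-30,-16,15],0],[[-30,-16,30],0],[[-30,-16,30],0],[[-30,-16,30],0],[[-26,-13,30],0],[[0,0,30],0],[[0,0,30],0],[[0,0,10],0]]'

```text
time: 2.77
tool_pos: [0.5272, -0.1954, 0.1675]
tcp_rot: [-1.047, -2.952, -0.001]
wrist_force: [-0.9, -0.0, -1.5]
width: 0.999
```

```bash
python3 -c "
from h import *
im=snap('scene','s1',(130,130,300,290),4);im=snap('top','t1',(280,150,410,280),4)
to(.538,-.219,.06,51)"
```

```text
tool d [-23.2 -12.1 110.2] yaw of y 50.99 twist -0.01 t 2.8667 pos [ 0.5284 -0.1953  0.1704] q [-0.4   0.11  1.91  0.    1.14 -1.29]
```

View pics/s1.png

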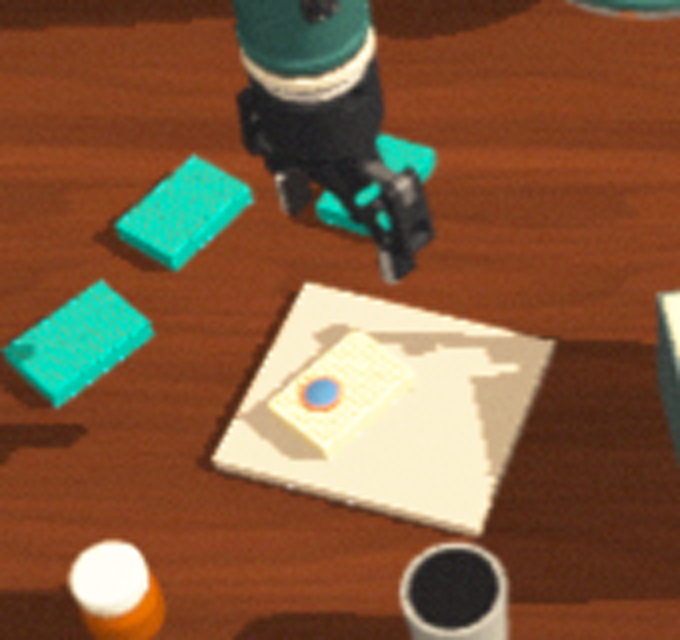

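View pics/t1.png

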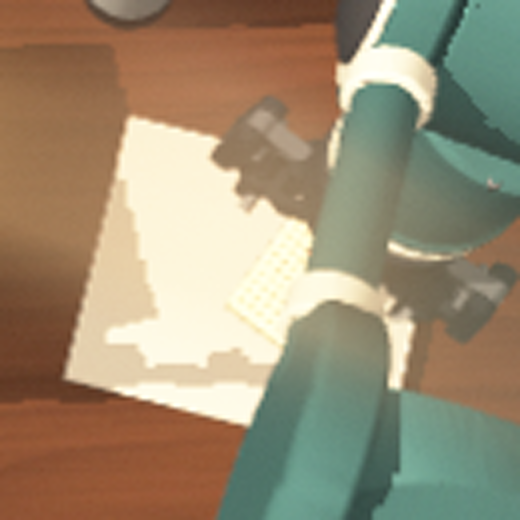

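>>> drive_tool --steps '[[[-8,-4,20],0],[[-8,-4,25],0],[[-7,-4,25],0],[[0,0,25],0],[[0,0,12],0],[[0,0,0],0]]'

```text
time: 3.37
tool_pos: [0.5399, -0.2191, 0.0653]
tcp_rot: [-1.047, -2.958, -0.001]
wrist_force: [0.1, -0.1, 0.3]
width: 1.0
```

```bash
python3 -c "
from h import *
im=snap('scene','s2',(150,170,270,270),6)
to(.538,-.219,.014,51)"
```

```text
tool d [ 2.7 -1.4 53. ] yaw of y 51.03 twist 0.03 t 3.4167 pos [ 0.5411 -0.2196  0.067 ] q [-0.43  0.25  1.95  0.    0.94 -1.32]
```

View pics/s2.png

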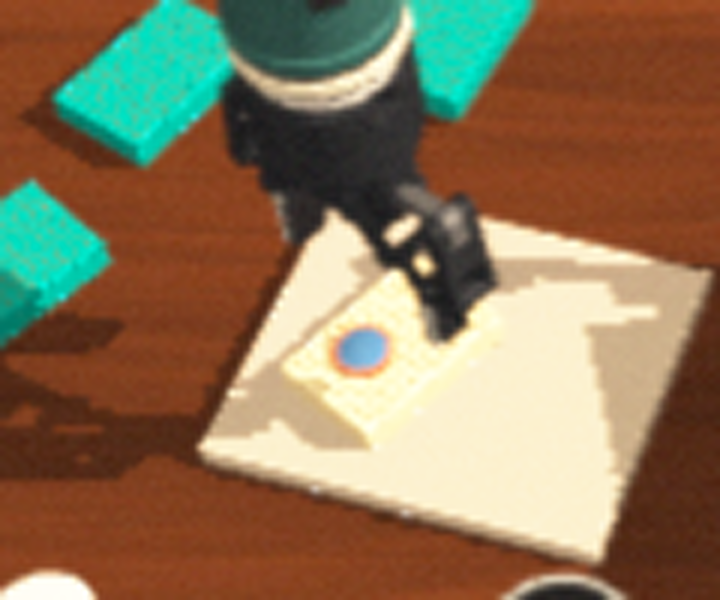

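>>> drive_tool --steps '[[[1.5,-0.7,15],0],[[1,-0.7,20],0],[[0,0,13],0],[[0,0,0],0],[[0,0,0],0],[[0,0,0],0]]'

```text
time: 3.92
tool_pos: [0.5395, -0.22, 0.0203]
tcp_rot: [1.048, 2.959, -0.0]
wrist_force: [-1.0, -0.3, 0.7]
width: 1.002
```

```bash
python3 -c "
from h import *
im=snap('scene','s3',(150,170,270,270),6)
to(.538,-.219,.01,51)"
```

```text
tool d [ 2.  -0.2 10.4] yaw of y 51.01 twist 0.01 t 3.9667 pos [ 0.5397 -0.2201  0.0204] q [-0.43  0.31  1.98  0.    0.85 -1.32]
```

View pics/s3.png

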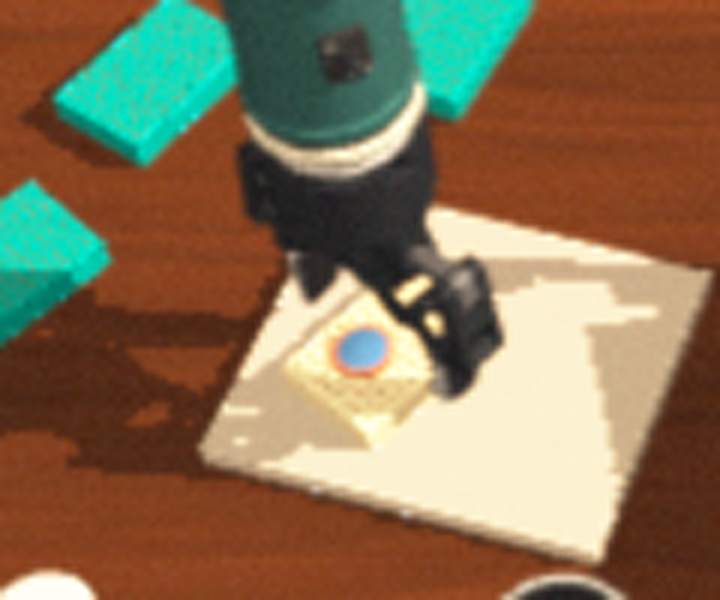

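>>> drive_tool --steps '[[[1,0,5],0],[[1,0,5],0],[[0,0,0],0],[[0,0,0],0]]' --jaw 0.82 --force 30

```text
time: 4.3
tool_pos: [0.5361, -0.218, 0.0082]
tcp_rot: [-1.048, -2.96, -0.0]
wrist_force: [0.1, 0.5, -0.5]
width: 0.819
```

>>> drive_tool --steps '[[[0,0,0],0],[[0,0,0],0]]' --jaw 0.75

```text
time: 4.47
tool_pos: [0.5368, -0.2183, 0.0087]
tcp_rot: [1.049, 2.961, -0.0]
wrist_force: [0.4, -0.5, 0.2]
width: 0.746
```

>>> drive_tool --steps '[[[0,0,0],0],[[0,0,0],0],[[0,0,0],0],[[0,0,0],0]]' --jaw 0.6

```text
time: 4.8
tool_pos: [0.5371, -0.2184, 0.009]
tcp_rot: [1.049, 2.961, -0.0]
wrist_force: [-0.4, -0.6, 1.7]
width: 0.692
```

```bash
python3 -c "
from h import *
im=snap('scene','s4',(150,170,270,270),6)
to(.538,-.219,.01,51)"
```

```text
tool d [-1.1  0.1 -1. ] yaw of y 51.0 twist 0.0 t 4.85 pos [ 0.5371 -0.2184  0.009 ] q [-0.43  0.32  1.99 -0.    0.83 -1.32]
```

View pics/s4.png

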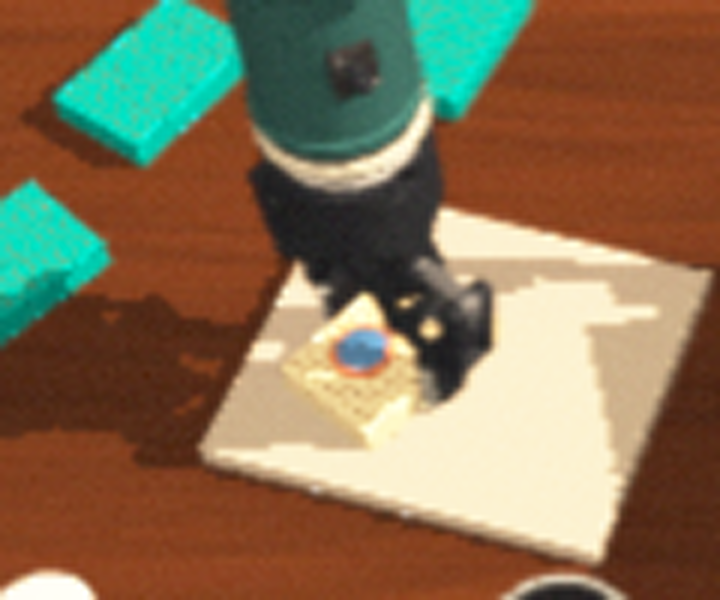

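>>> drive_tool --steps '[[[0,0,0],0],[[0,0,-1],0],[[0,0,-2],0],[[0,0,-4],0],[[0,0,-6],0],[[0,0,-8],0],[[0,0,-5],0],[[0,0,-2],0]]' --force 45

```text
time: 5.52
tool_pos: [0.5378, -0.2188, 0.0383]
tcp_rot: [1.048, 2.959, -0.0]
wrist_force: [1.0, -0.2, -1.9]
width: 0.69
```

```bash
python3 -c "
from h import *
im=snap('scene','s5',(150,170,270,270),6)
to(.5832,.1177,.16,11.4)"
```

```text
tool d [ 176.2  290.2 -121.9] yaw of y 51.0 twist 39.6 t 5.5667 pos [ 0.5378 -0.2188  0.0383] q [-0.43  0.28  1.97 -0.    0.89 -1.32]
```

View pics/s5.png

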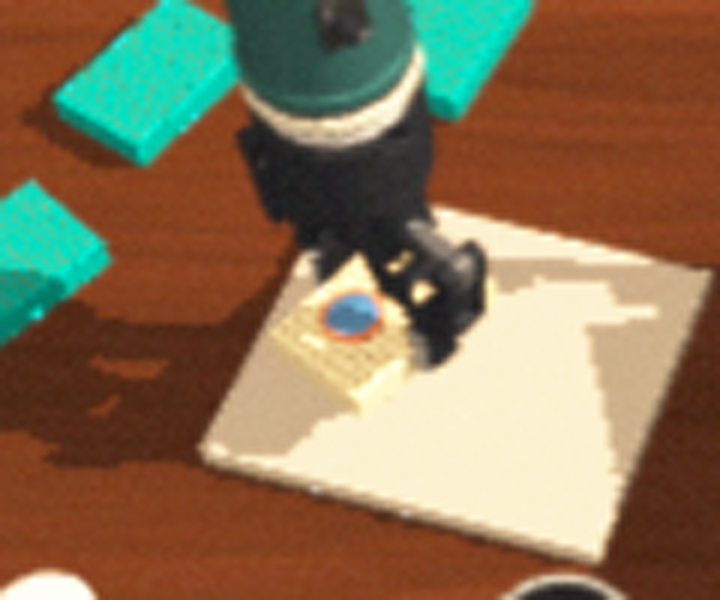

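>>> drive_tool --steps '[[[0,0,-4],1],[[0,0,-8],2],[[0,0,-12],3],[[0,0,-12],3.5],[[0,0,-12],3.5],[[0,0,-12],3.5],[[0,0,-12],3.5],[[0,0,-12],3.5]]'

```text
time: 6.23
tool_pos: [0.5364, -0.2181, 0.1211]
tcp_rot: [-1.635, -2.682, 0.0]
wrist_force: [-0.3, 0.5, -1.0]
width: 0.687
```

>>> drive_tool --steps '[[[0,0,-12],3.5],[[0,0,-12],3.5],[[0,0,-8],3.5],[[0,0,-4],3],[[0,0,-2],2.5],[[3,1,0],0],[[6,2,0],0],[[9,3,0],0]]'

```text
time: 6.9
tool_pos: [0.5387, -0.1991, 0.1583]
tcp_rot: [-1.987, -2.432, 0.0]
wrist_force: [-0.0, -0.6, -1.1]
width: 0.689
```

```bash
python3 -c "
from h import *
im=snap('scene','s6',(150,130,300,270),5)
to(.5832,.1177,.16,11.4)"
```

```text
tool d [299.5 106.5  -1.3] yaw of y 11.53 twist 0.13 t 6.95 pos [ 0.5387 -0.197   0.158 ] q [-0.39  0.13  1.9   0.    1.11 -0.6 ]
```

View pics/s6.png

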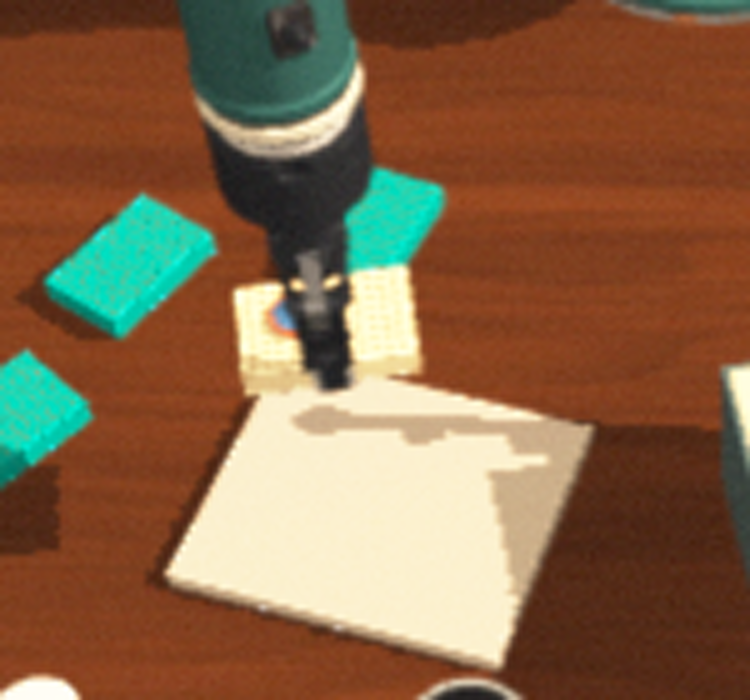

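>>> drive_tool --steps '[[[8,3,0],0],[[12,4,0],0],[[16,6,0],0],[[18,6,0],0],[[18,6,0],0],[[18,6,0],0],[[18,6,0],0],[[18,6,0],0]]'

```text
time: 7.62
tool_pos: [0.5559, -0.0654, 0.1585]
tcp_rot: [-1.987, -2.433, -0.0]
wrist_force: [-0.4, -0.2, -1.2]
width: 0.691
```

>>> drive_tool --steps '[[[18,6,0],0],[[18,6,0],0],[[18,6,0],0],[[18,6,0],0],[[18,6,0],0],[[18,6,0],0],[[16,6,0],0],[[12,5,0],0]]'

```text
time: 8.28
tool_pos: [0.5746, 0.0777, 0.1585]
tcp_rot: [-1.985, -2.434, -0.0]
wrist_force: [0.8, 0.9, -1.6]
width: 0.691
```

>>> drive_tool --steps '[[[10,3,0],0],[[7,3,0],0],[[4,2,0],0],[[2,1,0],0],[[0,0,0],0]]'

```text
time: 8.7
tool_pos: [0.5793, 0.0996, 0.1586]
tcp_rot: [1.987, 2.433, -0.0]
wrist_force: [-0.1, -1.4, -2.2]
width: 0.691
```

```bash
python3 -c "
from h import *
im=snap('scene','s7',(270,110,450,290),4)
im=snap('top','t7',(80,120,290,290),3)
to(.5832,.1177,.057,11.4)"
```

```text
tool d [ 17.5   7.7 101.6] yaw of y 11.47 twist 0.07 t 8.8 pos [0.5792 0.099  0.1586] q [ 0.13  0.16  1.87 -0.    1.11 -0.07]
```

View pics/s7.png

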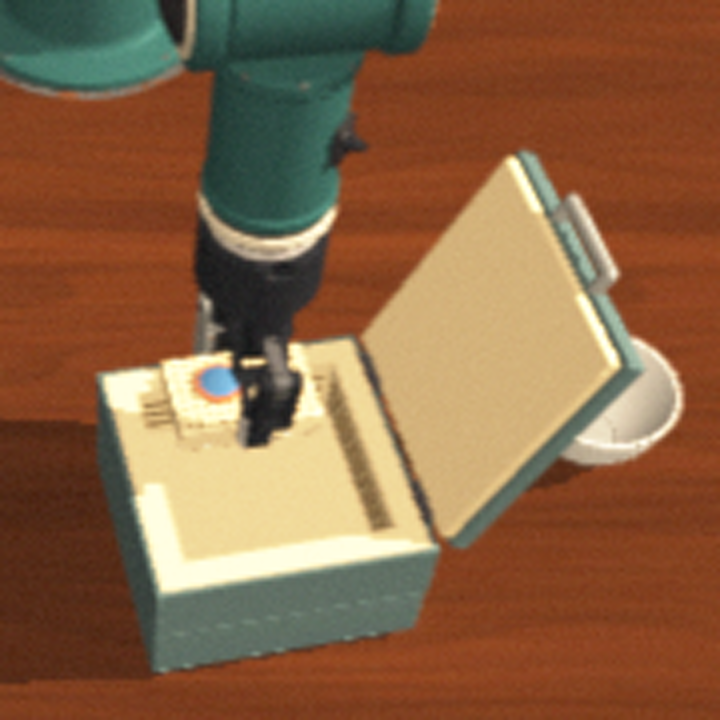

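View pics/t7.png

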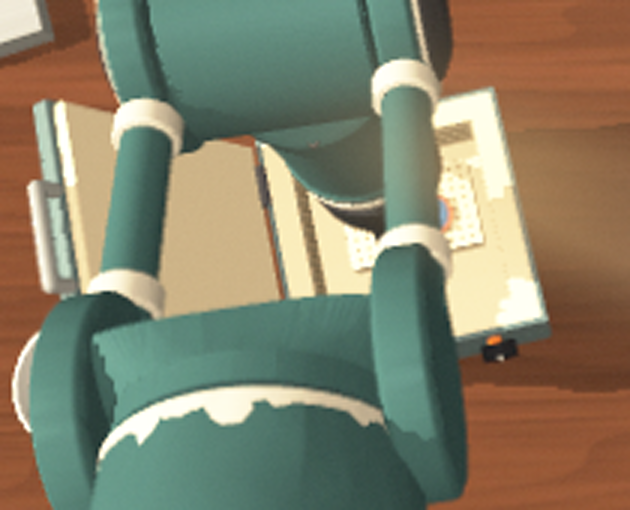

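>>> drive_tool --steps '[[[3,3,0],0],[[6,5,0],0],[[5,5,4],0],[[2.5,2,8],0],[[1,0.7,12],0],[[0,0,12],0],[[0,0,12],0],[[0,0,8],0]]'

```text
time: 9.47
tool_pos: [0.5893, 0.1195, 0.0995]
tcp_rot: [-1.986, -2.431, 0.005]
wrist_force: [-0.5, -1.1, -1.4]
width: 0.689
```

```bash
python3 -c "
from h import *
im=snap('scene','s8',(270,110,450,290),4)
to(.591,.1193,.057,11.4)"
```

```text
tool d [-0.5  2.8 41.2] yaw of y 11.5 twist 0.1 t 9.5167 pos [0.5884 0.1193 0.0982] q [ 0.16  0.24  1.89 -0.    1.02 -0.04]
```

View pics/s8.png

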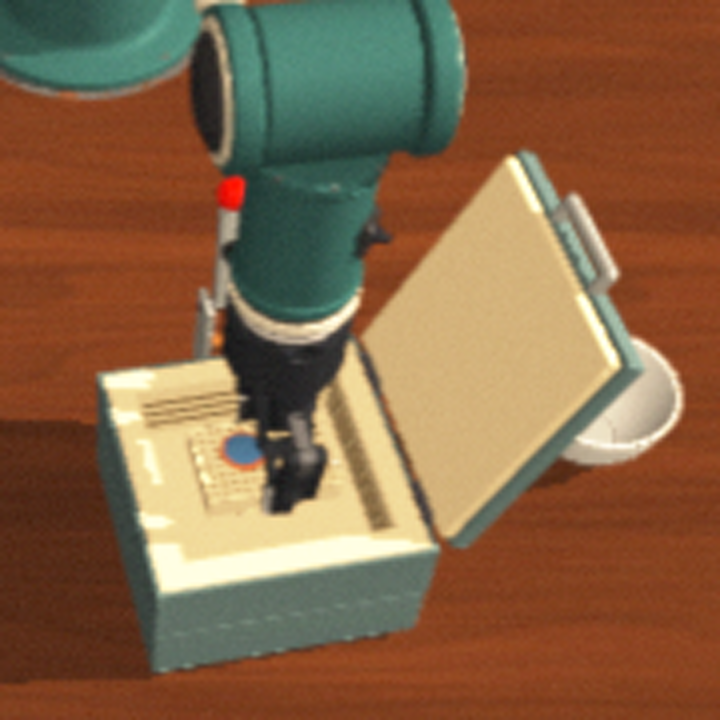

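>>> drive_tool --steps '[[[0,1,4],0],[[0,1,8],0],[[0,0,9],0],[[0,0,7],0],[[0,0,5],0],[[0,0,3],0],[[0,0,2],0],[[0,0,0],0]]'

```text
time: 10.18
tool_pos: [0.5928, 0.1202, 0.0642]
tcp_rot: [-1.987, -2.432, 0.001]
wrist_force: [0.4, 0.1, -1.0]
width: 0.693
```

>>> drive_tool --steps '[[[0,0,1],0],[[0,0,0],0]]'

```text
time: 10.35
tool_pos: [0.5934, 0.1203, 0.0639]
tcp_rot: [1.987, 2.432, 0.001]
wrist_force: [-0.6, -0.3, -1.4]
width: 0.688
```

```bash
python3 -c "
from h import *
to(.591,.1193,.057,11.4)"
```

```text
tool d [-0.5 -2.5  6.9] yaw of y 11.5 twist 0.1 t 10.35 pos [0.5934 0.1203 0.0639] q [ 0.16  0.29  1.9  -0.    0.95 -0.04]
```

>>> drive_tool --steps '[[[0,-1,2],0],[[0,-1,2],0],[[0,0,1.5],0],[[0,0,0],0],[[0,0,0],0]]'

```text
time: 10.77
tool_pos: [0.5909, 0.1198, 0.058]
tcp_rot: [-1.988, -2.433, 0.0]
wrist_force: [0.1, -0.2, -0.9]
width: 0.686
```

>>> drive_tool --steps '[[[0,0,1],0],[[0,0,0],0],[[0,0,0],0]]'

```text
time: 11.02
tool_pos: [0.5912, 0.1199, 0.0571]
tcp_rot: [-1.988, -2.433, -0.0]
wrist_force: [0.2, -0.2, -1.4]
width: 0.689
```

```bash
python3 -c "
from h import *
to(.591,.1193,.057,11.4);print(bot.read_state()['wrist_force'])"
```

```text
tool d [-0.5 -0.3  0.1] yaw of y 11.5 twist 0.1 t 11.0167 pos [0.5912 0.1199 0.0571] q [ 0.16  0.29  1.91  0.    0.94 -0.04]
[ 0.16977243 -0.24613509 -1.35691136]
```

>>> drive_tool --steps '[[[0,0,0.7],0],[[0,0,0],0],[[0,0,0],0]]'

```text
time: 11.27
tool_pos: [0.5912, 0.1199, 0.0571]
tcp_rot: [1.988, 2.433, 0.0]
wrist_force: [-1.8, -0.6, 4.5]
width: 0.688
```

>>> drive_tool --steps '[[[0,0,0],0],[[0,0,0],0],[[0,0,0],0]]' --jaw 0.74 --force 20

```text
time: 11.52
tool_pos: [0.5912, 0.1199, 0.0563]
tcp_rot: [1.988, 2.433, 0.0]
wrist_force: [-0.6, -0.1, -0.6]
width: 0.738
```

>>> drive_tool --steps '[[[0,0,0],0],[[0,0,-3],0],[[0,0,-6],0],[[0,0,-10],0],[[0,0,-12],0]]' --jaw 0.82

```text
time: 11.93
tool_pos: [0.591, 0.1198, 0.088]
tcp_rot: [-1.987, -2.433, 0.001]
wrist_force: [-0.1, 0.0, -0.1]
width: 0.822
```

```bash
python3 -c "
from h import *
im=snap('scene','s9',(270,110,450,290),4)
to(.591,.1193,.057,11.4)"
```

```text
tool d [-0.4 -2.6 34.6] yaw of y 11.5 twist 0.1 t 11.9833 pos [0.5933 0.1202 0.0916] q [ 0.16  0.25  1.89 -0.    0.99 -0.04]
```

View pics/s9.png

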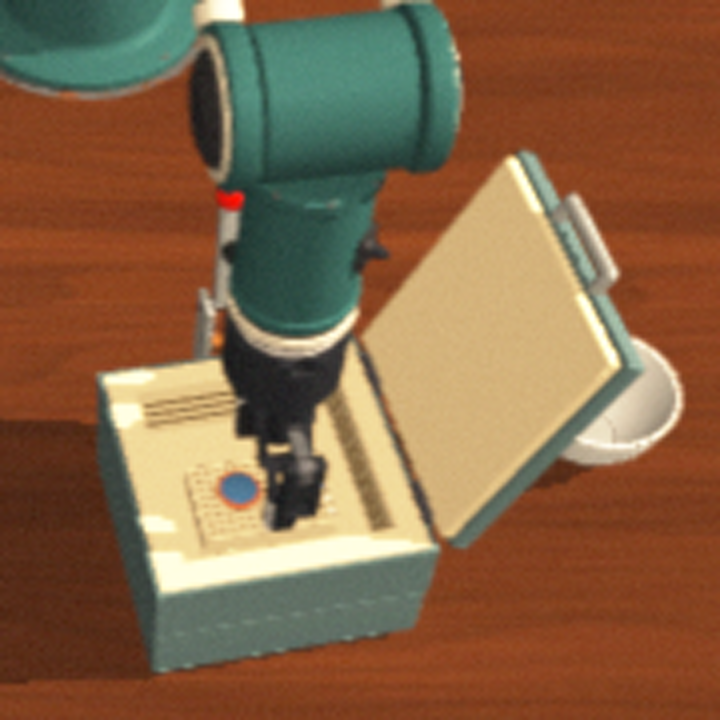

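>>> drive_tool --steps '[[[0,0,-20],0],[[0,0,-30],0],[[0,0,-35],0],[[0,0,-35],0],[[0,0,-35],0],[[0,0,-35],0],[[0,0,-35],0],[[0,0,-35],0]]'

```text
time: 12.65
tool_pos: [0.591, 0.1198, 0.3507]
tcp_rot: [1.987, 2.432, 0.003]
wrist_force: [1.1, -0.0, -0.3]
width: 0.817
```

>>> drive_tool --steps '[[[0,0,-20],0],[[0,0,0],0]]' --jaw 0

```text
time: 12.82
tool_pos: [0.5937, 0.1203, 0.3764]
tcp_rot: [1.982, 2.426, 0.016]
wrist_force: [0.4, 0.0, 0.5]
width: 0.554
```

```bash
python3 -c "
from h import *
to(.5386,.338,.38,11.4)"
```

```text
tool d [224.3 -10.5  -3.9] yaw of y 11.5 twist 0.1 t 12.8167 pos [0.5937 0.1203 0.3764] q [ 0.16  0.07  1.57  0.    1.49 -0.04]
```

>>> drive_tool --steps '[[[20,-1,-2],0],[[35,-2,0],0],[[35,-2,0],0],[[35,-2,0],0],[[35,-2,0],0],[[35,-1,0],0],[[25,-1,0],0],[[5,0,0],0]]'

```text
time: 13.48
tool_pos: [0.5336, 0.3421, 0.369]
tcp_rot: [-1.982, -2.435, -0.001]
wrist_force: [0.5, -0.9, 0.7]
width: -0.0
```

```bash
python3 -c "
from h import *
to(.5386,.338,.262,11.4)
im=snap('scene','s10',(270,60,450,290),3)
im=snap('top','t10',(50,80,290,290),3)
"
```

```text
tool d [ -5.2   4.1 107. ] yaw of y 11.73 twist 0.33 t 13.4833 pos [0.5336 0.3421 0.369 ] q [0.53 0.13 1.51 0.   1.5  0.32]
```

View pics/s10.png

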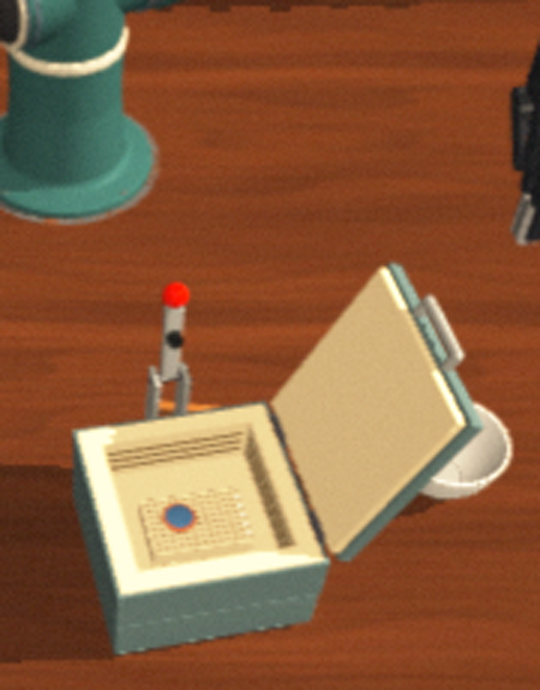

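View pics/t10.png

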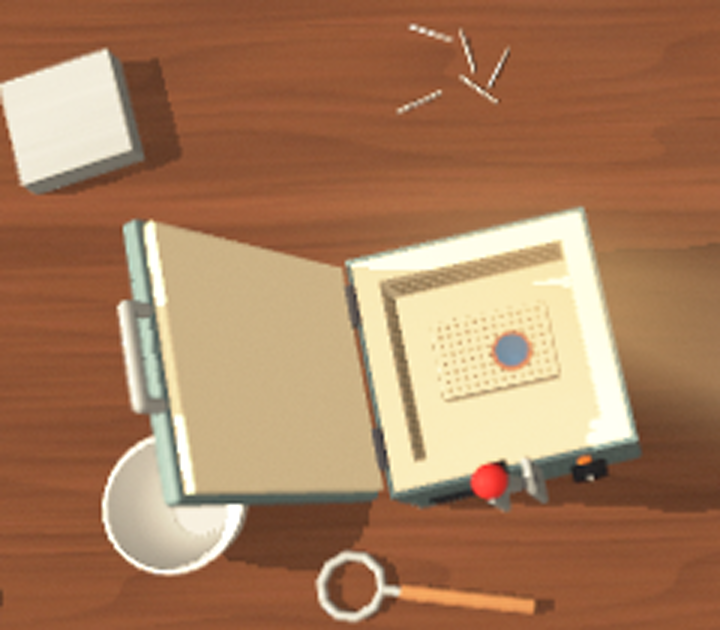

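```bash
python3 -c "
from h import *
print(proj('scene',[[.534,.342,.369],[.546,.3025,.268]]),proj('top',[[.534,.342,.369],[.546,.3025,.268]]))
f=lambda u,v,x,y,s:((u+.5)/s-.5+x,(v+.5)/s-.5+y)
print(tri(f(427,297,270,60,3),f(124,302,50,80,3)),tri(f(459,362,270,60,3),f(138,408,50,80,3)))
print(tri(f(396,267,270,60,3),f(128,222,50,80,3)),tri(f(478,428,270,60,3),f(172,502,50,80,3)))
"
```

```text
[[444.76599029 138.95571449]
 [416.82585448 173.59232087]] [[ 41.46743019 194.55523219]
 [ 96.44086628 199.63268941]]
[0.56285936 0.27597948 0.33772659] [0.52541642 0.32898839 0.21926923]
[0.58774585 0.24205036 0.39562617] [0.47892995 0.38163335 0.06926703]
```

```bash
python3 -c "
from h import *
f=lambda u,v,x,y,s:((u+.5)/s-.5+x,(v+.5)/s-.5+y)
print(tri(f(427,297,270,60,3),f(138,408,50,80,3)),tri(f(459,362,270,60,3),f(124,302,50,80,3)))
print(tri(f(396,267,270,60,3),f(172,502,50,80,3)),tri(f(478,428,270,60,3),f(128,222,50,80,3)))
"
```

```text
[0.51331798 0.29291702 0.28589447] [0.57884154 0.30785045 0.28082758]
[0.4598243  0.2793455  0.26688004] [0.63378949 0.31557972 0.26713633]
```

>>> drive_tool --steps '[[[-2,2,15],0],[[-2,2,25],0],[[0,0,30],0],[[0,0,25],0],[[0,0,12],0],[[0,0,0],0]]'

```text
time: 14.08
tool_pos: [0.5387, 0.3324, 0.2582]
tcp_rot: [-1.988, -2.43, 0.011]
wrist_force: [-0.5, -0.4, 0.3]
width: -0.0
```

```bash
python3 -c "
from h import *
to(.5703,.1814,.262,11.4)"
```

```text
tool d [-154.3    1.1   -3.3] yaw of y 11.41 twist 0.01 t 14.0833 pos [0.5387 0.3324 0.2582] q [ 0.51  0.17  1.66 -0.    1.31  0.31]
```

>>> drive_tool --steps '[[[-6,0,-1],0],[[-7,0,-1],0],[[-7,0,-1],0],[[-7,0,0],0],[[-7,0,0],0],[[-7,0,0],0],[[-7,0,0],0],[[-7,0,0],0]]'

```text
time: 14.75
tool_pos: [0.5513, 0.2804, 0.2658]
tcp_rot: [1.988, 2.433, 0.001]
wrist_force: [-0.2, 1.0, 1.4]
width: -0.002
```

>>> drive_tool --steps '[[[-8,0,0],0],[[-8,0,0],0],[[-8,0,0],0],[[-8,0,0],0],[[-8,0,0],0],[[-8,0,0],0],[[-8,0,0],0],[[-8,0,0],0]]'

```text
time: 15.42
tool_pos: [0.5641, 0.2175, 0.2654]
tcp_rot: [1.988, 2.433, -0.0]
wrist_force: [0.0, 0.6, 0.7]
width: 0.001
```

```bash
python3 -c "
from h import *
to(.5703,.1814,.262,11.4)
im=snap('scene','s11',(270,60,450,290),3)
"
```

```text
tool d [-36.6  -1.1   3.4] yaw of y 11.5 twist 0.1 t 15.4167 pos [0.5641 0.2175 0.2654] q [ 0.33  0.11  1.72 -0.    1.31  0.13]
```

View pics/s11.png

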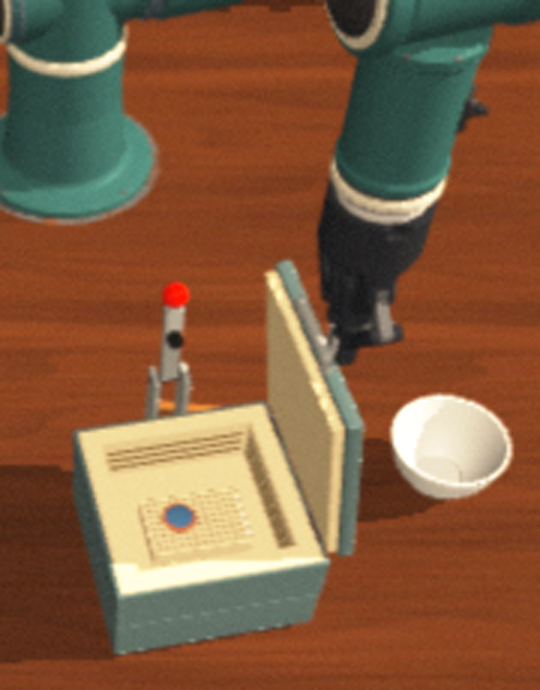

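>>> drive_tool --steps '[[[-7,0,0],0],[[-7,0,0],0],[[-7,0,0],0],[[-7,0,0],0],[[-7,0,0],0],[[-7,0,0],0],[[-6,0,0],0],[[0,0,0],0]]'

```text
time: 16.13
tool_pos: [0.5738, 0.17, 0.2655]
tcp_rot: [1.989, 2.431, -0.001]
wrist_force: [-0.7, 0.1, 0.4]
width: 0.0
```

```bash
python3 -c "
from h import *
to(.5703,.1814,.262,11.4)
im=snap('scene','s12',(270,60,450,290),3)
"
```

```text
tool d [11.8 -1.2  3.5] yaw of y 11.44 twist 0.04 t 16.1333 pos [0.5738 0.17   0.2655] q [ 0.25  0.1   1.73 -0.    1.31  0.05]
```

View pics/s12.png

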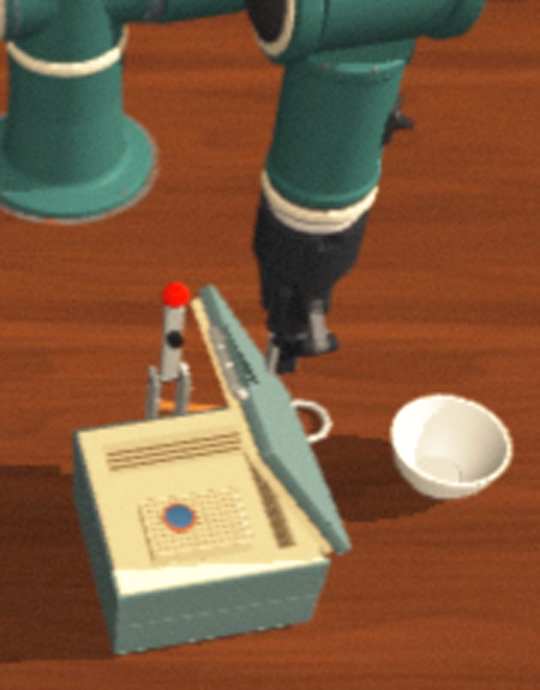

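>>> drive_tool --steps '[[[0,0,-20],0],[[-5,-5,-25],0],[[-15,-30,0],0],[[-15,-35,0],0],[[-15,-35,0],0],[[-3,-35,0],0],[[0,-13,0],0],[[0,0,0],0]]'

```text
time: 16.85
tool_pos: [0.4316, 0.0884, 0.3109]
tcp_rot: [1.988, 2.432, 0.001]
wrist_force: [0.4, -0.1, -0.3]
width: -0.004
```

```bash
python3 -c "
from h import *
to(.4343,.0876,.228,11.4)
im=snap('scene','s13',(270,60,450,290),3)
im=snap('top','t13',(130,110,290,290),3)
"
```

```text
tool d [-1.4  2.4 82.9] yaw of y 11.47 twist 0.07 t 16.85 pos [0.4316 0.0884 0.3109] q [ 0.15 -0.23  1.96  0.    1.41 -0.05]
```

View pics/s13.png

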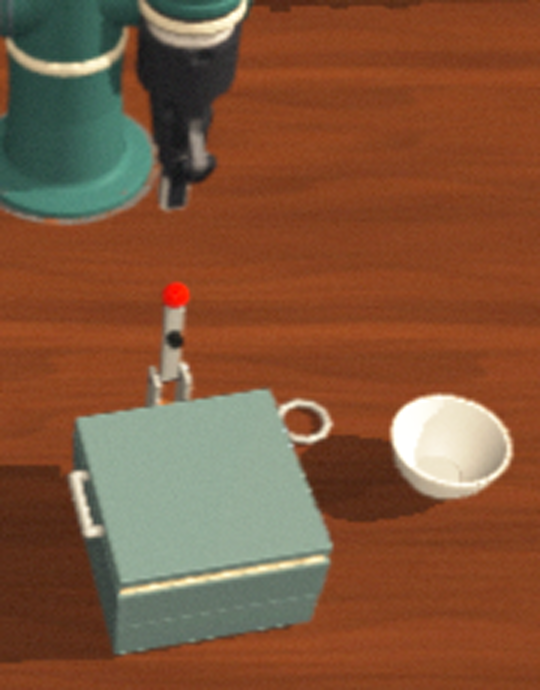

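>>> drive_tool --steps '[[[0,0,15],0],[[0,0,25],0],[[0,0,25],0],[[0,0,15],0],[[0,0,3],0],[[0,0,0],0]]'

```text
time: 17.45
tool_pos: [0.4341, 0.0892, 0.2261]
tcp_rot: [-1.986, -2.432, 0.004]
wrist_force: [0.5, 0.2, -0.1]
width: -0.002
```

```bash
python3 -c "
from h import *
to(.4343,.0876,.228,11.4)
im=snap('scene','s14',(270,90,450,290),3)
im=snap('top','t14',(130,110,290,290),3)
"
```

```text
tool d [-1.6 -0.1 -1.9] yaw of y 11.53 twist 0.13 t 17.45 pos [0.4341 0.0892 0.2261] q [ 0.15 -0.18  2.08  0.    1.25 -0.05]
```

View pics/s14.png

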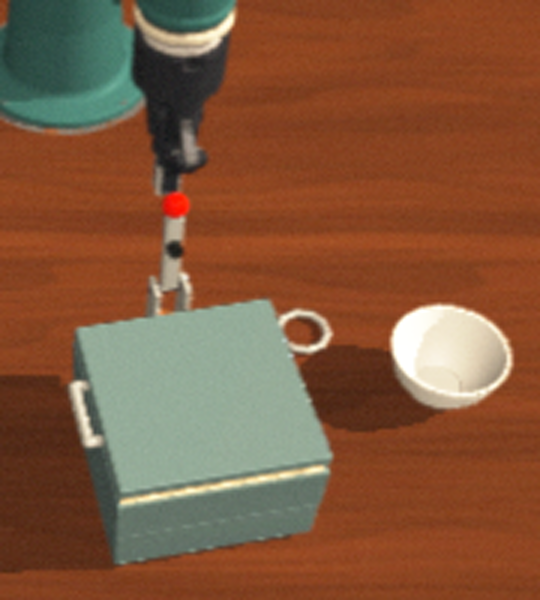

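```bash
python3 -c "
from h import *
c,s=np.cos(np.radians(11.4)),np.sin(np.radians(11.4))
W=lambda x,y,z:[.5832+c*x-s*y,.1177+s*x+c*y,z]
p=proj('scene',[W(.09,-.092,.132),W(.09,.092,.132),W(-.09,-.092,.132)]);print((p-[270,90])*3)
p=np.array([.4341,.0892]);
pr=None
for th in np.arange(1.6,-.01,-.1):
    x=-108+98*np.cos(th)-11*np.sin(th)-14.5; z=146+98*np.sin(th)+11*np.cos(th)-12*min(1,max(0,(th-.5)/.5))
    print(round(th,2),round(x,1),round(z,1),None if pr is None else (round(x-pr[0],1),round(z-pr[1],1)));pr=(x,z)
"
```

```text
[[116.17991015 489.73442104]
 [331.00060249 455.25548461]
 [ 72.70567414 324.0881492 ]]
1.6 -136.4 231.6 None
1.5 -126.5 232.5 (np.float64(9.8), np.float64(0.9))
1.4 -116.7 232.4 (np.float64(9.9), np.float64(-0.1))
1.3 -106.9 231.4 (np.float64(9.8), np.float64(-1.1))
1.2 -97.2 229.3 (np.float64(9.6), np.float64(-2.0))
1.1 -87.9 226.3 (np.float64(9.4), np.float64(-3.0))
1.0 -78.8 222.4 (np.float64(9.0), np.float64(-3.9))
0.9 -70.2 220.0 (np.float64(8.6), np.float64(-2.4))
0.8 -62.1 216.8 (np.float64(8.1), np.float64(-3.2))
0.7 -54.6 212.7 (np.float64(7.5), np.float64(-4.0))
0.6 -47.8 208.0 (np.float64(6.8), np.float64(-4.7))
0.5 -41.8 202.6 (np.float64(6.1), np.float64(-5.4))
0.4 -36.5 194.3 (np.float64(5.3), np.float64(-8.3))
0.3 -32.1 185.5 (np.float64(4.4), np.float64(-8.8))
0.2 -28.6 176.3 (np.float64(3.5), np.float64(-9.2))
0.1 -26.1 166.7 (np.float64(2.6), np.float64(-9.5))
-0.0 -24.5 157.0 (np.float64(1.6), np.float64(-9.7))
```

>>> drive_tool --steps '[[[-1,6,-2],0],[[-0.5,8,-2],0],[[0,9,0],0],[[0,9,0],0],[[0,9,1],0],[[0,9,2],0],[[0,9,2],0],[[0,9,3],0]]'

```text
time: 18.22
tool_pos: [0.502, 0.1012, 0.2231]
tcp_rot: [-1.988, -2.433, 0.0]
wrist_force: [-0.4, 0.2, 1.6]
width: 0.002
```

```bash
cat >> h.py <<'E'
def own():
    p=bot.read_state()['tool_pos'];c,s=np.cos(np.radians(11.4)),np.sin(np.radians(11.4));d=p[:2]-[.5832,.1177]
    print("own",((c*d[0]+s*d[1])*1000).round(1),((-s*d[0]+c*d[1])*1000).round(1),(p[2]*1000).round(1))
E
python3 -c "
from h import *
own()
im=snap('scene','s15',(270,90,450,290),3)
"
```

```text
own -82.8 -0.1 223.1
```

View pics/s15.png

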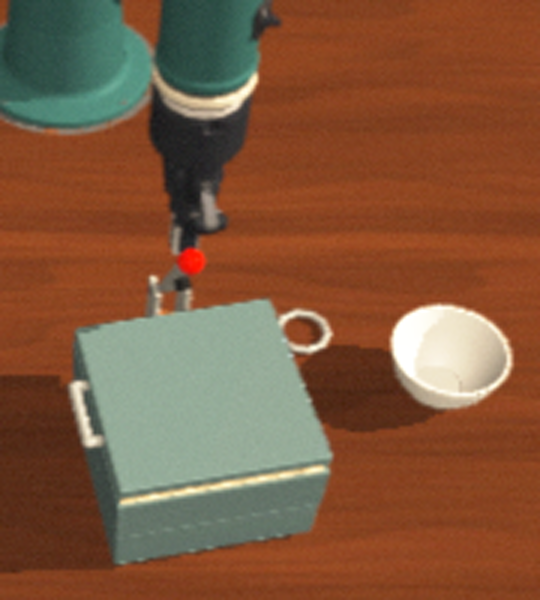

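>>> drive_tool --steps '[[[0,9,3],0],[[0,8,3],0],[[0,8,4],0],[[0,7,4],0],[[0,7,5],0],[[0,6,5],0],[[0,5,8],0],[[0,4,8],0]]'

```text
time: 18.93
tool_pos: [0.5543, 0.1119, 0.1826]
tcp_rot: [-1.987, -2.433, 0.0]
wrist_force: [-3.4, -1.0, -0.2]
width: -0.0
```

```bash
python3 -c "
from h import *
own()
im=snap('scene','s16',(270,90,450,290),3)
"
```

```text
own -29.5 0.0 182.6
```

View pics/s16.png

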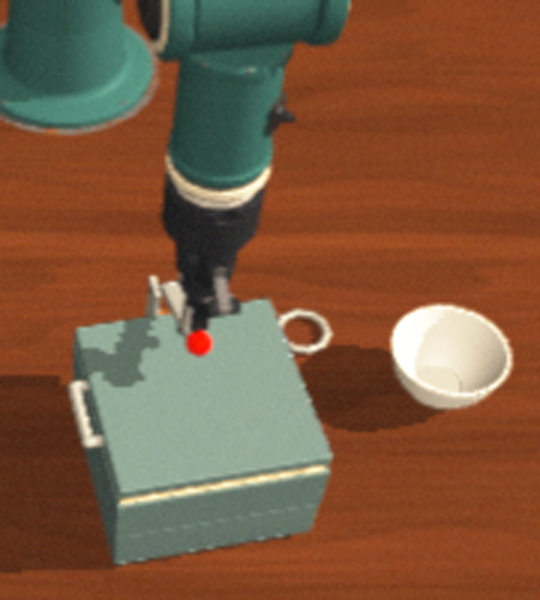

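>>> drive_tool --steps '[[[0,-5,3],0],[[0,-4,6],0],[[0,0,8],0],[[0,0,6],0],[[0,0,3],0],[[0,0,0],0]]'

```text
time: 19.48
tool_pos: [0.5446, 0.1099, 0.1566]
tcp_rot: [-1.987, -2.432, 0.001]
wrist_force: [-0.8, -0.5, -0.3]
width: -0.001
```

>>> drive_tool --steps '[[[0,0,2],0],[[0,0,2],0],[[0,0,0],0]]'

```text
time: 19.73
tool_pos: [0.5451, 0.1099, 0.1532]
tcp_rot: [-1.988, -2.433, 0.0]
wrist_force: [-0.4, -0.7, -0.2]
width: 0.004
```

```bash
python3 -c "
from h import *
own()
im=snap('scene','s17',(270,90,450,290),3)
"
```

```text
own -38.9 -0.1 153.2
```

View pics/s17.png

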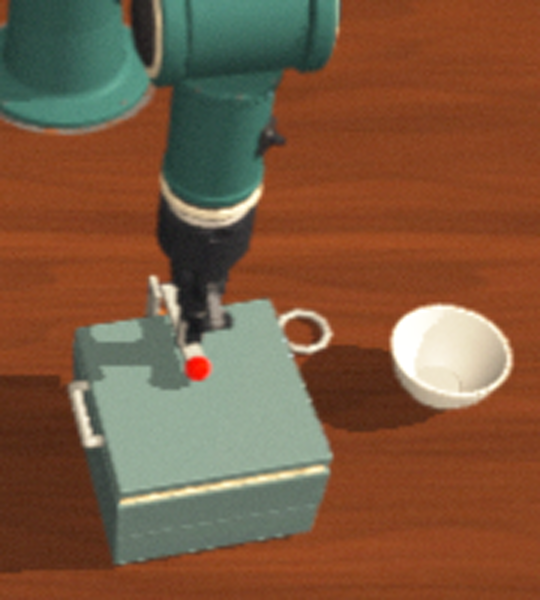

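>>> drive_tool --steps '[[[0,0,1.5],0],[[0,0,1],0],[[0,0,0],0]]'

```text
time: 20.03
tool_pos: [0.5453, 0.11, 0.151]
tcp_rot: [1.988, 2.433, 0.0]
wrist_force: [0.4, 0.7, -0.5]
width: -0.0
```

>>> drive_tool --steps '[[[0,0,1],0],[[0,0,0],0],[[0,0,0],0]]'

```text
time: 20.28
tool_pos: [0.5453, 0.11, 0.1509]
tcp_rot: [1.987, 2.433, 0.0]
wrist_force: [-1.6, -0.4, 5.7]
width: -0.001
```

>>> drive_tool --steps '[[[0,0,1.2],0],[[0,0,0],0],[[0,0,0],0]]'

```text
time: 20.53
tool_pos: [0.5454, 0.11, 0.1509]
tcp_rot: [1.987, 2.433, 0.001]
wrist_force: [-4.9, -1.4, 10.8]
width: 0.001
```

>>> drive_tool --steps '[[[0,0,-6],0],[[0,0,-15],0],[[0,0,-25],0],[[0,0,-35],0],[[0,0,-35],0],[[0,0,-35],0],[[0,0,-20],0],[[0,0,0],0]]'

```text
time: 21.2
tool_pos: [0.548, 0.1104, 0.3266]
tcp_rot: [1.983, 2.427, 0.013]
wrist_force: [-0.2, -0.6, 0.4]
width: -0.005
```

>>> drive_tool --steps '[[[-30,0,0],0],[[-40,0,0],0],[[-40,0,0],0],[[-40,0,0],0],[[-40,0,0],0],[[-30,0,0],0],[[0,0,0],0],[[0,0,0],0]]'

```text
time: 21.87
tool_pos: [0.5885, -0.1071, 0.3181]
tcp_rot: [-1.99, -2.428, 0.001]
wrist_force: [-0.4, 1.0, -0.4]
width: -0.004
```

```bash
python3 -c "
from h import *
own()
im=snap('scene','s18')
im2=snap('top','t18')
save(im,'s18z',(270,90,450,290),3);save(im2,'t18z',(80,110,290,300),3)
"
```

```text
own -39.2 -221.4 318.1
```

View pics/s18z.png

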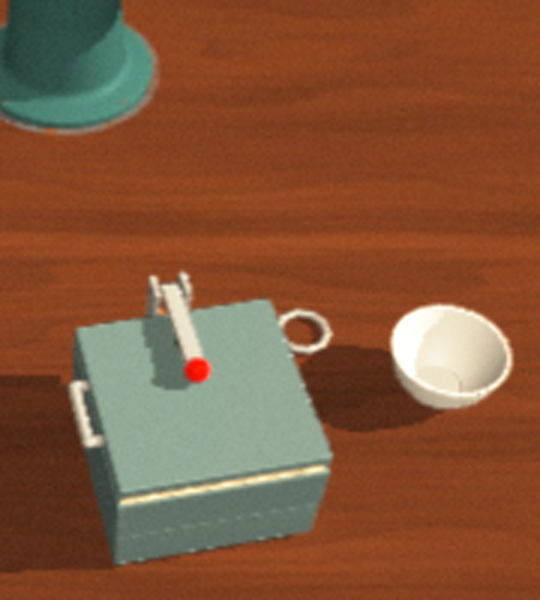

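View pics/t18.png

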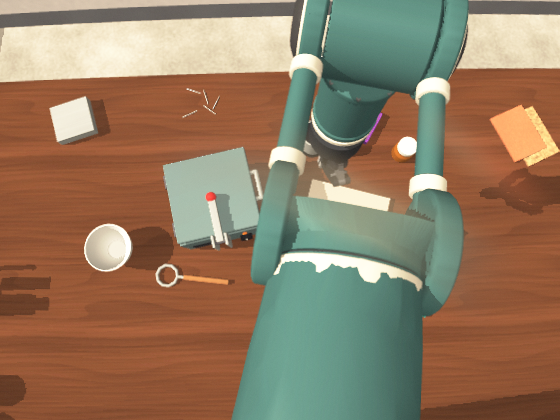

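View pics/t18z.png

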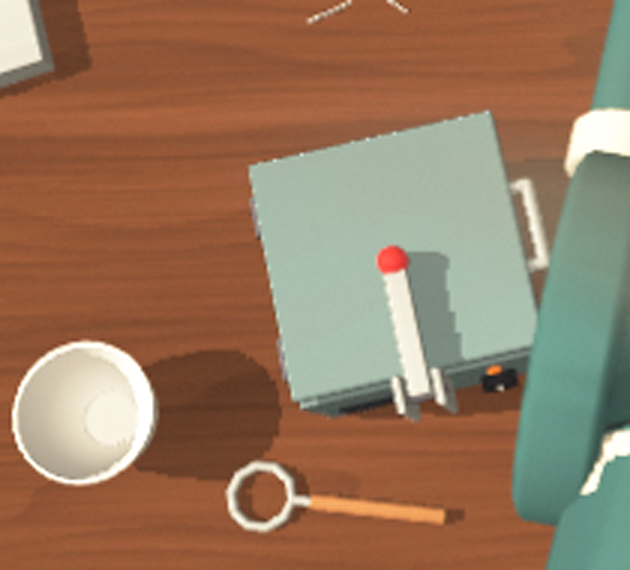

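```bash
python3 -c "
from h import *
f=lambda u,v,x,y,s:((u+.5)/s-.5+x,(v+.5)/s-.5+y)
print(tri(f(198,370,270,90,3),f(393,259,80,110,3)))
s=bot.read_state();print(s['joint_vel'].round(3),s['time'])
print(bot.finish_job())"
```

```text
[0.57415673 0.11662727 0.14586697]
[ 0.02  -0.012 -0.001 -0.002  0.    -0.002] 21.9667
the job is handed in; nothing more can be done
None
```

The job is done and handed in at about 22 s of robot time, with no verdict reported back.

- **Tile and pendant:** I carried the tile into the kiln with the pendant on it and set it down on the chamber floor. At contact the upward force was about 4.5 N and the tool height matched the 60 mm floor. The scene and top pictures taken after release show the pendant still on the tile and the tile flat. The closed lid hid both from then on.
- **Lid:** I pushed it past upright from behind and it fell shut. Its top corners appear within a few pixels of where a shut lid should be.
- **Clamp:** Only after that did I swing the bar down. It stopped with its top at 151 mm, and pressing up to about 11 N moved it no further. After I drew back, the knob measured 146 mm high, which is its fully down height.
- **Bystanders:** I never went near the tub, tumbler, jar or scraper. The tub, scraper and jar look unmoved in the last pictures. The arm mostly hid the tumbler in the last top view, and I did not check it in the scene view.
- **Checks that disagreed:** My first try at locating the lid corners gave nonsense because I had matched the wrong corners between the two views. Re-matched, they agreed with the expected shape.

The robot was clear of everything when I handed in.

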